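# Settle the rocking card stand on its foot

## Task

The larger of the two slotted aluminium card stands was put down on its round belly and is rocking. Take hold of it and keep it still for a moment, then roll it over onto the flat foot milled into its round side, so that it stands steady on the desk with its card slot leaning, and let go. Do not disturb the smaller stand, which already stands properly.

Things in the scene. Friction and masses are not known exactly. Their poses are not given: they have to be found in the camera images.
- card_stand_mid (a point): Larger card stand: round aluminium bar, 84 mm dia, 56 mm long, 0.47 kg, flat ends to grasp across. Starts on its belly, rocking up to 6 deg, dying down. Point: on the bar's axis, midway between the ends; 42 mm above the desk on the belly, 36 mm on the foot. y: along the axis. z: up when on the foot; at the start z leans 55 deg to the -x side, so a turn of +55 deg about its y sets it on the foot.
- card_stand_foot (a point): Centre of the larger stand's foot: a flat 43 mm wide, 56 mm long, milled into the round side 36 mm from the bar's axis; faces -z of the stand. At the start it looks obliquely down, to the side away from the robot. Let go on the belly, the stand stays there; turned 55 deg to the foot's side it stays on the foot. Rolling it along the desk takes it about 40 mm to that side. Axes as card_stand_mid.
- card_stand_slot (a point): Middle of the mouth of the larger stand's card slot (6 mm wide, 14 mm deep, along the bar's axis), in a flat top face 8 mm beyond the axis. At the start it faces up, within about 10 deg; with the stand on its foot it leans 48 deg from vertical, to the stand's +x side. Axes as card_stand_mid.
- small_stand_mid (a point): The smaller card stand: same shape, 60 mm round bar, 40 mm long, already on its foot with its slot leaning; leave it alone. Point: on its bar's axis midway between the ends, 26 mm above the desk; axes as on the larger one.
Not all that is in view belongs to the job. Leave any blue look-alike of the part that bears small_stand_mid alone.

How it is judged:
On the way:
1. the larger stand is held still by the fingers while it is still off its foot (contact force between the fingers and card_stand above 1 N and angular speed of card_stand below 0.3 rad/s and angle between card_stand_mid's own z axis and vertical above 0.4 rad), for 0.2 s.
At the end, for the whole second after the job is handed in: The larger stand stands at rest with its foot flat on the desk (its foot level within 7 degrees, its axis point 36 mm, within 6 mm, above the desk), and the smaller stand still stands on its foot within 15 mm of where it was (angle between card_stand_mid's own z axis and vertical below 0.12 rad and height (world z) of card_stand_mid between 0.03 and 0.042 m and linear speed of card_stand below 0.02 m/s and angular speed of card_stand below 0.15 rad/s and distance of small_stand_mid from where it was at the start of the episode below 0.015 m and angle between small_stand_mid's own z axis and vertical below 0.15 rad); the robot touches nothing.
It fails at once if the smaller stand is pushed more than 15 mm or tipped (distance of small_stand_mid from where it was at the start of the episode above 0.015 m or angle between small_stand_mid's own z axis and vertical above 0.3 rad).
It also fails if it takes over 38 s, if anything falls off the work surface, if the arm or the gripper's body presses on something with over 40 N, if the wrist force passes 120 N, or if a joint passes its speed limit or range.

## Robot

A 6-joint arm with a two-finger parallel gripper is mounted at the origin on a cart in front of the work surface, level with it; the furniture and walls round the work are solid. World frame = base frame: x ahead of the robot, y to its left, z up, the work surface at z = 0. Lengths are in m, angles in rad, forces in N, time in s.
With the tool pointing down it reaches from about 0.35 to 0.8 m from the base axis. Payload 7.3 kg.
Tool frame: the origin (TCP) lies between the finger pads; the fingertips stand 25 mm ahead of it and the grasp point (between the pads) lies 6 mm ahead of it (r.tip_extent is the distance from the TCP to the fingertips, in m); z points along the fingers, y is the direction in which the jaws open and shut (so a half turn about z gives the same grasp; the last joint's range is limited). The gripper opens to 85 mm and grips with 20 to 120 N. Pads are 22 mm wide; open, the fingers measure 114 mm over their backs; the gripper's body (76 mm by 85 mm) begins 54 mm behind the grasp point. The pads swing forward as they close: fully open they stand 13 mm farther back than shut.
Start: joints at [-1.261, 0.342, 1.524, -0, 1.275, -0.146], TCP at [0.231, -0.471, 0.256] pointing down, gripper open.
Joint ranges: [-2.53, 2.53], [-0.77, 2.02], [0.04, 2.7], [-1, 4.14], [0.28, 2.66], [-3.11, 3.11]. Speed limits (rad/s): [2.57, 2.57, 3.14, 3.14, 3.14, 3.14].

## Interface

Orientations are given as a unit quaternion [x, y, z, w].
In Python, from workcell import r, command_gripper, optics gives the robot as it stands. The module is installed in compiled form; this text tells all that it offers. Calls block until the motion is done:
- r.reach(position, orientation): joint-space move of the TCP to a pose.
- r.move_straight(position, orientation=None, speed=0.15, max_force=None): straight line of the TCP; orientation=None keeps the orientation; speed is the mean speed in m/s. With max_force (N) it stops when the force on the tool has changed by that much, and returns True; else False.
- r.movej(angles): joint-space move.
- command_gripper(opening, force=None): finger opening in m; force is the grip in N (None keeps the last); returns when the fingers have stopped.
- r.hold(seconds).
- r.solve_ik(position, orientation): joint angles nearest the present ones, or None.
- r.read_state(): the state.
- optics.get_image(name): name is "scene" or "top" or "wrist"; returns (picture, depth): 420x560x3 uint8, red, green, blue; 420x560 float32, m along the optical axis (not along the pixel's ray), 0 where there is no reading.
- optics.camera_model(name): a dict with "K" (3x3 intrinsics, pixels), "R" (3x3) and "t" (3): a world point X has camera coordinates R X + t; the wrist camera has in their place "tool_from_camera" (4x4, takes a point from camera to tool coordinates, whose origin is the TCP and whose axes are the flange's). Camera axes: x right, y down, z forward; pixel columns grow to the right and rows downward; lengths in m; the calibration is good to about 2 mm. The wrist camera is an equidistant fisheye: a pixel r from the principal point sees the ray r / f radians off the axis. A picture is of the moment at which its call begins: read the wrist's pose just before it. camera_model takes no time and is no camera call.
A pose or a line that the arm cannot do raises r.PlanningError and nothing moves.
- r.finish_job(): hands the job in, once; it reports no verdict.
The state is a dict: "time_s": time; "joint_positions": joint angles; "dq": joint speeds; "tau": joint torques, N m; "eef_pos": TCP position; "eef_rot": TCP orientation; "contact_force": force on the tool from outside, world axes, zero at the start; "torque": the same for the moment, N m; "grip_width": finger opening in m.
Only numpy, scipy, OpenCV 4.12 (cv2) and the standard library are available. Lean on these libraries where they do the work, as an engineer would, in place of code of your own. Each camera call takes 0.05 s, during which the arm holds its last target. There are 200 camera calls.

## Working session

There is one attempt and no reset: what is moved stays moved. The work goes in short steps, each a Python script; the robot and the scene stay as the last script left them, time stands still between calls to the robot, and variables do not carry over. Pictures are saved under pics/ and viewed, about 8 in all and at most 12, crops included, and the job is handed in when it is done.

```bash
mkdir -p pics; python3 - <<'E'
from workcell import r, optics
import cv2,numpy as np
for n in ["scene","top"]:
    im,d=optics.get_image(n); np.savez(f"pics/{n}0.npz",im=im,d=d,**optics.camera_model(n))
    cv2.imwrite(f"pics/{n}0.png",im[:,:,::-1])
    m=optics.camera_model(n); print(n,m["K"].tolist(),(-m["R"].T@m["t"]).round(3),m["R"].round(2).tolist())
s=r.read_state();print(s["time_s"],s["eef_rot"],s["grip_width"])
E
```

```text
scene [[540.1882167954448, 0.0, 275.7437507116779], [0.0, 540.1882167954448, 204.4753943070406], [0.0, 0.0, 1.0]] [-0.041  0.9    0.513] [[-0.88, -0.47, 0.0], [-0.18, 0.33, -0.93], [0.44, -0.82, -0.38]]
top [[518.8119516973001, 0.0, 281.20659538122004], [0.0, 518.8119516973001, 211.65656296746175], [0.0, 0.0, 1.0]] [ 0.375 -0.019  1.081] [[0.03, -1.0, -0.01], [-1.0, -0.03, -0.05], [0.05, 0.01, -1.0]]
0.1 [ 9.74143813e-01  2.25927739e-01 -5.45543719e-05 -6.96309920e-04] 0.08517178938416298
```

View pics/scene0.png

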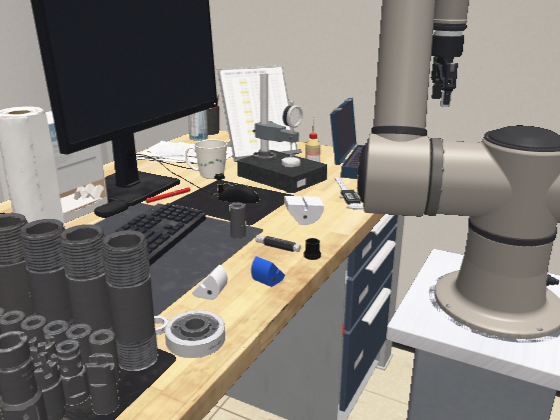

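View pics/top0.png

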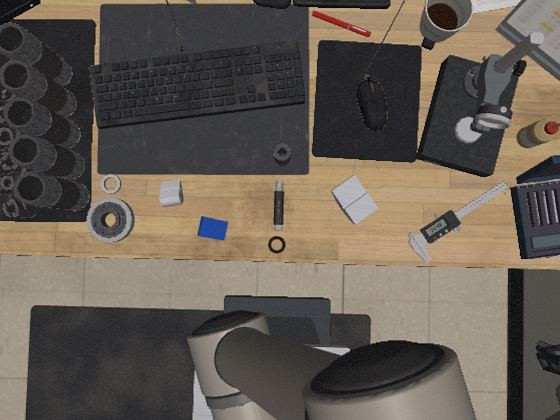

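Candidates: the larger white stand at top (355,199) / scene (304,208); the smaller white stand at top (171,192) / scene (211,283); and a blue look-alike at top (213,228). The target is the larger white one. I'll confirm it in a crop and measure it.

```bash
cat > h.py <<'E'
import numpy as np,cv2
def cloud(f,box):
    z=np.load(f); K,R,t,d=z["K"],z["R"],z["t"],z["d"]
    u0,v0,u1,v1=box; v,u=np.mgrid[v0:v1,u0:u1]; dd=d[v0:v1,u0:u1]
    P=np.stack([(u-K[0,2])/K[0,0]*dd,(v-K[1,2])/K[1,1]*dd,dd],-1)
    return (P-t)@R, z["im"][v0:v1,u0:u1], dd>0
E
python3 - <<'E'
from h import *
for f,b in [("pics/top0.npz",(325,165,390,235)),("pics/top0.npz",(150,170,195,215)),("pics/scene0.npz",(275,185,335,235))]:
    P,im,ok=cloud(f,b); m=ok&(P[...,2]>.012)&(P[...,2]<.12); Q=P[m]
    print(f,b,m.sum(),"desk z",np.median(P[...,2][ok&(P[...,2]<.01)]),"zmax",np.percentile(Q[:,2],[50,95,99]))
    c=cv2.minAreaRect((Q[:,:2]*1000).astype(np.float32)); print(c, (cv2.boxPoints(c)).round(0).tolist())
    if "top" in f and b[0]==325:
        hi=Q[Q[:,2]>.043]; print("hi",len(hi),cv2.minAreaRect((hi[:,:2]*1000).astype(np.float32)))
        A=np.c_[hi[:,:2],np.ones(len(hi))]; print("plane",np.linalg.lstsq(A,hi[:,2],rcond=None)[0])
a=cv2.imread("pics/top0.png")[165:235,320:400]; b=cv2.imread("pics/scene0.png")[185:235,265:345]
a=cv2.resize(a,(400,350),interpolation=cv2.INTER_CUBIC); b=cv2.resize(b,(400,250),interpolation=cv2.INTER_CUBIC)
cv2.imwrite("pics/crop.png",np.vstack([a,b]))
E
```

```text
pics/top0.npz (325, 165, 390, 235) 1251 desk z 0.0006938803469782115 zmax [0.05046219 0.05456639 0.05639429]
((453.814697265625, -157.40634155273438), (83.6207275390625, 56.72981643676758), 36.5633430480957) [[403.0, -160.0], [437.0, -205.0], [504.0, -155.0], [470.0, -110.0]]
hi 1109 ((453.902587890625, -157.6024169921875), (83.46955108642578, 56.62044906616211), 36.9878044128418)
plane [0.04543698 0.02635873 0.03442869]
pics/top0.npz (150, 170, 195, 215) 526 desk z 0.0010513422035259537 zmax [0.03782739 0.0514327  0.05367219]
((458.51593017578125, 214.76348876953125), (52.49050521850586, 40.77241134643555), 11.300741195678711) [[429.0, 230.0], [437.0, 190.0], [488.0, 200.0], [480.0, 240.0]]
pics/scene0.npz (275, 185, 335, 235) 960 desk z 0.0006162602160268833 zmax [0.03948911 0.05335343 0.05476446]
((500.72283935546875, -227.90447998046875), (91.74889373779297, 240.97744750976562), 32.96198272705078) [[397.0, -152.0], [528.0, -354.0], [605.0, -304.0], [474.0, -102.0]]
```

View pics/crop.png

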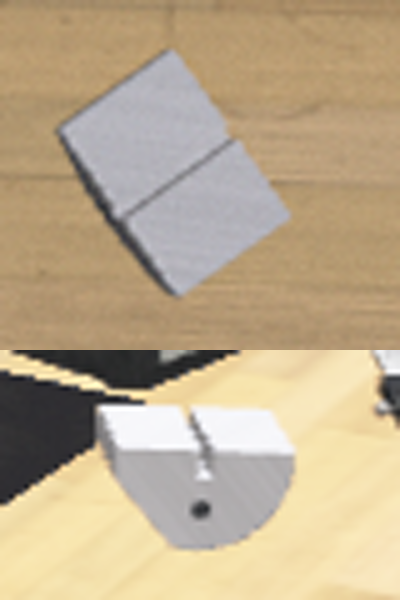

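The crop confirms it: an 84 × 57 mm white stand with its slot up. The foot is visible at lower left in the scene crop, around (135,500), which is the far +e side with e≈(0.80,0.60). Next I'll plan a grasp across the ends that is tilted first one way and then the other.

```bash
cat >> h.py <<'E'
from scipy.spatial.transform import Rotation as Ro
th=np.radians(36.8); e=np.array([np.cos(th),np.sin(th),0]); ys=np.array([-e[1],e[0],0])
C=np.array([.454,-.1575,.042])
def quat(a,f):   # a deg: tool z tilted towards e; f flips jaws
    a=np.radians(a); z=np.sin(a)*e-np.cos(a)*np.array([0,0,1.]); y=f*ys
    return Ro.from_matrix(np.c_[np.cross(y,z),y,z])
def tcp(g,a,f): q=quat(a,f); return g-.006*q.as_matrix()[:,2], q.as_quat()
down=np.array([0,0,-.007]); G=C+down
roll=Ro.from_rotvec(np.radians(55)*ys); Gf=C*[1,1,0]+[0,0,.036]+roll.apply(down)
E
python3 - <<'E'
from h import *
from workcell import r
for f in (1,-1):
  for a in (0,15,25,35,45,55):
    W=[tcp(G-.12*quat(a,f).as_matrix()[:,2],a,f),tcp(G,a,f),tcp(G+[0,0,.04],a,f),tcp(Gf+[0,0,.04],a-55,f),tcp(Gf,a-55,f)]
    s=[r.solve_ik(*w) for w in W]
    print(f,a,[None if q is None else np.round(q,2).tolist() for q in (s[0],s[1],s[4])], [q is not None for q in s])
E
```

```text
1 0 [[-0.49, 0.37, 1.78, -0.0, 0.99, -2.71], [-0.49, 0.56, 1.89, -0.0, 0.69, -2.71], [-0.14, 0.96, 1.44, -0.62, 1.54, -2.07]] [True, True, True, True, True]
1 15 [None, [-0.65, 0.54, 2.0, 0.47, 0.58, 3.03], [-0.21, 0.83, 1.56, -0.52, 1.3, -2.13]] [False, True, True, True, True]
1 25 [[-0.88, 0.31, 2.01, 0.58, 0.88, 2.8], [-0.76, 0.55, 2.06, 0.81, 0.61, 2.61], [-0.26, 0.74, 1.65, -0.45, 1.14, -2.2]] [True, True, True, True, True]
1 35 [[-1.04, 0.37, 2.07, 0.78, 0.95, 2.48], [-0.87, 0.6, 2.11, 1.07, 0.71, 2.27], [-0.33, 0.67, 1.74, -0.35, 0.97, -2.31]] [True, True, True, True, True]
1 45 [[-1.18, 0.47, 2.11, 0.92, 1.04, 2.21], [-0.97, 0.68, 2.14, 1.23, 0.85, 2.01], [-0.41, 0.61, 1.82, -0.21, 0.81, -2.47]] [True, True, True, True, True]
1 55 [[-1.29, 0.6, 2.13, 0.99, 1.15, 1.99], [-1.05, 0.78, 2.15, 1.3, 1.0, 1.83], [-0.5, 0.56, 1.9, -0.0, 0.68, -2.72]] [True, True, True, True, True]
-1 0 [[-0.49, 0.37, 1.78, -0.0, 0.99, 0.43], [-0.49, 0.56, 1.89, -0.0, 0.69, 0.43], [-0.14, 0.96, 1.44, -0.62, 1.54, 1.07]] [True, True, True, True, True]
-1 15 [[-0.72, 0.31, 1.93, 0.33, 0.88, -0.0], [-0.65, 0.54, 2.0, 0.47, 0.58, -0.11], [-0.21, 0.83, 1.56, -0.52, 1.3, 1.01]] [True, True, True, True, True]
-1 25 [[-0.88, 0.31, 2.01, 0.58, 0.88, -0.34], [-0.76, 0.55, 2.06, 0.81, 0.61, -0.53], [-0.26, 0.74, 1.65, -0.45, 1.14, 0.94]] [True, True, True, True, True]
-1 35 [[-1.04, 0.37, 2.07, 0.78, 0.95, -0.66], [-0.87, 0.6, 2.11, 1.07, 0.71, -0.87], [-0.33, 0.67, 1.74, -0.35, 0.97, 0.83]] [True, True, True, True, True]
-1 45 [[-1.18, 0.47, 2.11, 0.92, 1.04, -0.93], [-0.97, 0.68, 2.14, 1.23, 0.85, -1.13], [-0.41, 0.61, 1.82, -0.21, 0.81, 0.67]] [True, True, True, True, True]
-1 55 [[-1.29, 0.6, 2.13, 0.99, 1.15, -1.15], [-1.05, 0.78, 2.15, 1.3, 1.0, -1.31], [-0.5, 0.56, 1.9, -0.0, 0.68, 0.42]] [True, True, True, True, True]
```

```bash
python3 - <<'E'
from h import *
from workcell import r,command_gripper,optics
a,f=25,-1
r.reach(*tcp(G-.11*quat(a,f).as_matrix()[:,2],a,f))
p=r.read_state(); im,d=optics.get_image("wrist"); cv2.imwrite("pics/w1.png",im[:,:,::-1])
im,d=optics.get_image("top"); np.savez("pics/top1.npz",im=im,d=d,**optics.camera_model("top"))
print(p["time_s"],p["eef_pos"])
E
```

```text
1.45 [ 0.41507697 -0.18794289  0.1405236 ]
```

View pics/w1.png

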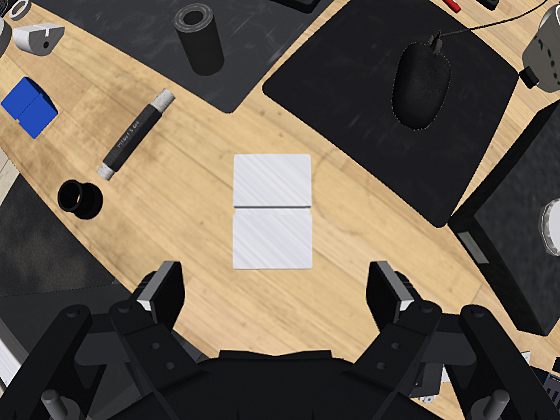

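The wrist view shows the stand squarely between the jaws: block columns 233–312, pads at 185 and 370, with little yaw error. I'll go in and grip.

```bash
python3 - <<'E'
from h import *
from workcell import r,command_gripper,optics
a,f=25,-1
print(r.move_straight(*tcp(G,a,f),speed=.08,max_force=15))
command_gripper(.045,60); r.hold(.6)
s=r.read_state(); print(s["time_s"],s["grip_width"],s["contact_force"],s["eef_pos"])
print(r.move_straight(*tcp(G+[0,0,.04],a,f),speed=.06))
r.hold(.2); s=r.read_state(); print(s["time_s"],s["grip_width"],s["contact_force"])
im,d=optics.get_image("wrist"); cv2.imwrite("pics/w2.png",im[:,:,::-1])
im2,d=optics.get_image("scene"); cv2.imwrite("pics/w2.png",np.hstack([cv2.resize(im[:,:,::-1],(400,300)),cv2.resize(im2[120:300,200:440,::-1],(400,300))]))
E
```

```text
False
4.0583 0.05523939603800378 [-1.69389233 -0.03895695  4.57544349] [ 0.45204569 -0.15905331  0.04095286]
False
5.075 0.05508338963364581 [ 0.24322988 -0.38914145 -5.76220572]
```

View pics/w2.png

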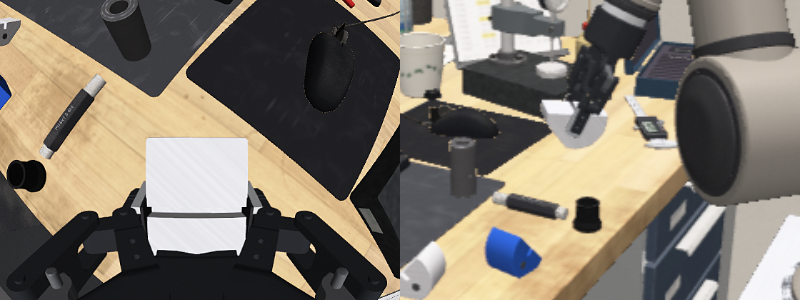

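The stand is held and lifted level, with the slot still up. The weight reading has risen by about its own 4.6 N or a little more. Now I'll turn it +55° and lower it.

```bash
python3 - <<'E'
from h import *
from workcell import r,command_gripper,optics
a,f=25,-1
for k in (1,2,3,4,5):
    g=C+[0,0,.045]+Ro.from_rotvec(np.radians(11*k)*ys).apply(down)
    r.reach(*tcp(g,a-11*k,f))
r.hold(.3); s=r.read_state(); print(s["time_s"],s["grip_width"],s["contact_force"],s["eef_pos"])
hit=r.move_straight(*tcp(Gf+[0,0,.008],a-55,f),speed=.06,max_force=6)
hit2=hit or r.move_straight(*tcp(Gf-[0,0,.006],a-55,f),speed=.015,max_force=6)
s=r.read_state(); print(hit,hit2,s["time_s"],s["contact_force"],s["eef_pos"][2]-tcp(Gf,a-55,f)[0][2],s["torque"])
im2,d=optics.get_image("scene"); im,d=optics.get_image("wrist")
cv2.imwrite("pics/w3.png",np.hstack([cv2.resize(im[:,:,::-1],(400,300)),cv2.resize(im2[150:270,240:400,::-1],(400,300))]))
E
```

```text
7.2917 0.0550076548712759 [-0.96613824 -0.1073556  -4.54342192] [ 0.45140251 -0.15961192  0.08865681]
False True 8.8 [0.1088971  0.03690615 4.67944993] -0.0010709205755290857 [ 0.15313583 -0.16448367 -0.03329662]
```

View pics/w3.png

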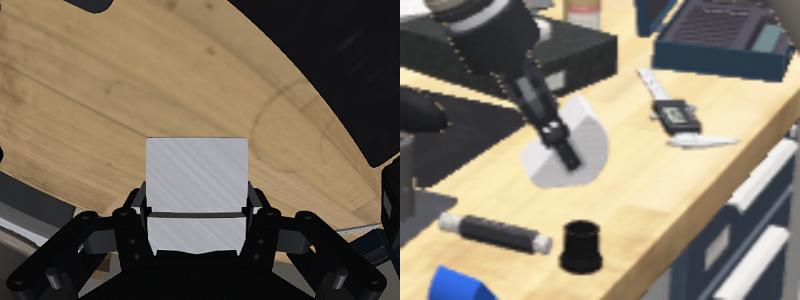

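It touched down within 1 mm of the expected height, and the scene view shows the foot on the desk. I'll open, back off along the tool axis and check.

```bash
python3 - <<'E'
from h import *
from workcell import r,command_gripper,optics
a,f=25,-1
command_gripper(.066); command_gripper(.085); r.hold(.2)
p=np.array(r.read_state()["eef_pos"]); z=quat(a-55,f).as_matrix()[:,2]
r.move_straight(p-.13*z,speed=.1)
r.reach([.30,-.35,.26],quat(0,f).as_quat()); r.hold(.5)
s=r.read_state(); print(s["time_s"],s["contact_force"])
o=[]
for n in ["scene","top"]:
    im,d=optics.get_image(n); np.savez(f"pics/{n}2.npz",im=im,d=d,**optics.camera_model(n)); o.append(im[:,:,::-1])
cv2.imwrite("pics/end.png",np.hstack([cv2.resize(o[0][150:270,240:400],(400,300)),cv2.resize(o[1][120:270,220:420],(400,300))]))
for k,b in [("big",(325,165,390,235)),("small",(150,170,195,215))]:
    P,im,ok=cloud("pics/top2.npz",b); m=ok&(P[...,2]>.012)&(P[...,2]<.12); Q=P[m]
    print(k,cv2.minAreaRect((Q[:,:2]*1000).astype(np.float32)),Q[:,2].max())
    if k=="big":
        u=(Q-C)@e; v=(Q-C)@ys; t=(np.abs(v)<.02); h=np.c_[u,Q[:,2]][t]
        sl=h[(h[:,0]>np.percentile(h[:,0],40))&(h[:,0]<np.percentile(h[:,0],95))]
        print("face slope deg",np.degrees(np.arctan(np.polyfit(sl[:,0],sl[:,1],1)[0])))
E
```

```text
12.8833 [-0.40061041 -0.74388936  0.01784881]
big ((449.4830017089844, -161.65948486328125), (75.26370239257812, 56.4675407409668), 36.55857849121094) 0.07805845540660065
face slope deg -48.07153415486504
small ((458.54931640625, 214.9950714111328), (52.642173767089844, 41.49836349487305), 10.412199020385742) 0.05531171245825365
```

View pics/end.png

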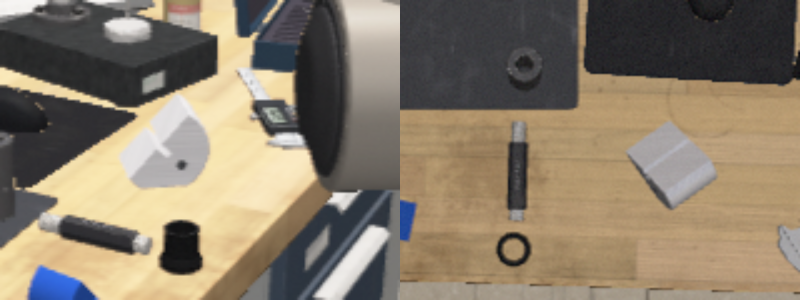

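The slot face leans 48.07° (48° expected), the small stand hasn't moved, and the arm is clear, so I'm handing it in.

```bash
python3 -c "
from workcell import r
print(r.finish_job())"
```

```text
the job is handed in; nothing more can be done
None
```

The larger stand now stands on its foot with its slot leaning, and I handed the job in at about 13 s of the 38 s allowed. No verdict was reported.

I gripped it across its flat ends, held it still for 0.6 s on its belly, lifted it 40 mm and turned it +55°. I then lowered it until it touched the desk, let go and backed off.

Last checks, before handing in:
- **Lean:** the slot face leans 48.1° from the top camera's depth, against 48° expected. That puts the foot level well within the 7° limit.
- **Height:** it touched down about 1 mm below the planned height. I did not measure the axis height separately after letting go.
- **Smaller stand:** it is within about 0.3 mm of where it started.
- **Arm:** it is clear, with a tool force of about 0.8 N (residual reading).

None of the checks failed or disagreed. I did not measure the stand's speed after release; it had at least 0.5 s to settle before the final pictures.

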